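# Find the loose canister cap, snug it and flag it

### The arm

A 7-joint arm with a two-finger parallel gripper is mounted at the origin on a cart in front of the work surface, level with it; the furniture and walls round the work are solid. World frame = base frame: x ahead of the robot, y to its left, z up, the work surface at z = 0. Lengths are in mm, angles in rad, forces in N, time in s.
With the tool pointing down it reaches from about 350 to 900 mm from the base axis. Payload 8.1 kg.
Tool frame: the origin (TCP) lies between the finger pads; the fingertips stand ctrl.tips_ahead ahead of it and the grasp point (between the pads) lies 3 mm ahead of it (ctrl.tips_ahead is the distance from the TCP to the fingertips, in mm); z points along the fingers, y is the direction in which the jaws open and shut (so a half turn about z gives the same grasp; the last joint's range is limited). The gripper opens to 92 mm and grips with 3 to 60 N. Pads are 19 mm wide; open, the fingers measure 130 mm over their backs; the gripper's body (75 mm by 190 mm) begins 47 mm behind the grasp point.
Start: joints at [1.146, 0.434, 0.025, 1.573, -0.012, 1.134, -0.075], TCP at [197.648, -592.938, 248.742] pointing down, gripper open.
Joint ranges: [-2.62, 2.62], [-0.44, 2.09], [-1.27, 1.32], [0.08, 2.57], [-1.32, 4.46], [0.12, 2], [-2.74, 2.74]. Speed limits (rad/s): [2.22, 2.22, 3.01, 3.01, 3.14, 3.14, 3.14].

### API

Orientations are given as a 3x3 rotation matrix whose columns are the frame's x, y, z axes.
In Python, from bench import ctrl gives the robot as it stands.
- The arm moves only by the tool send_rows, never from a script. Its argument "moves" is a list of rows, each a list of 3 entries, a list of its own where there are three numbers: the shift along the tool's x, y, z in cm, then the turn, a rotation vector about the tool's x, y, z in degrees, then the closure in counts, from 0 (fully open) to 255 (shut). A call has 1 to 20 rows; each row shifts and turns the commanded pose from where the row before left it, along the tool's axes as they then stand; what a row does not reach is not made up. A row lasts 1/12 s, in which the tool goes at most 41.7 mm and 7.16 degrees, less where a joint would pass 70% of its speed; a pose out of reach is approached as far as the arm can. A call is refused whole if a number of a shift passes 4.17 or a number of a turn 7.16, either way. A call with a gripper value outside its range is refused whole. The fingers move at their own pace and stop on an object; "squeeze" is the grip in N (left out, the last holds). Time passes only in rows, so rows that do not move let the fingers close. It gives the time, the measured TCP pose, the force and the opening at its end, in the units of the state.
- ctrl.observe(): the state, without advancing time (a new reading comes with each control period).
- ctrl.get_image(name): name is "scene" or "side" or "wrist"; returns (picture, depth): 384x512x3 uint8, red, green, blue; 384x512 float32, mm along the optical axis (not along the pixel's ray), 0 where there is no reading.
- ctrl.camera_info(name): a dict with "fx", "fy", "cx", "cy" (pixels), "rvec" (rotation vector, rad) and "tvec" (3), from world to camera coordinates, as OpenCV has them. Camera axes: x right, y down, z forward; pixel columns grow to the right and rows downward; lengths in mm; the calibration is good to about 2 mm. A picture is of the moment at which its call begins: read the wrist's pose just before it. camera_info takes no time and is no camera call; for the wrist camera it gives the pose at the moment of the call.
- ctrl.sign_off(): hands the job in, once; it reports no verdict.
The state is a dict: "t": time; "joint_pos": joint angles; "joint_velocities": joint speeds; "joint_efforts": joint torques, N m; "tool_pos": TCP position; "orientation": TCP orientation; "contact_force": force on the tool from outside, world axes, zero at the start; "ft_torque": the same for the moment, N m; "opening": finger opening in mm.
Only numpy, scipy, OpenCV 4.12 (cv2) and the standard library are available. Lean on these libraries where they do the work, as an engineer would, in place of code of your own. Each camera call takes 0.05 s, during which the arm holds its last target.

### The job

One of the three identical canister caps on the stand has been left loose: feel them by turning each gently clockwise with the grip bar, and screw the loose one down until it is snug (a good 0.2 newton-metre), never putting more than 0.45 newton-metre on any cap, as that spoils its gasket. Then flag the canister that was loose by standing the salt shaker that is to the left of the stand upright on the stand's ledge, directly in front of it, and leave everything else alone.

Things in the scene. Friction and masses are not known exactly. Their poses are not given: they have to be found in the camera images.
- rack: low steel stand, 200 x 360 mm, fixed to the worktop; its flat top is 12 mm above the worktop. Three canisters stand fixed in a row along its y axis, 125 mm apart (middle one at the origin). Its x axis points to the back (away from the robot); the part of the top from x = -46 to x = -140 mm is the empty front ledge. Origin: on the worktop, below the middle canister's axis
- can_a: one of three identical round aluminium canisters (80 mm across, 88 mm across the foot, 62 mm tall), fixed upright on the stand; origin at the centre of its underside, z up. Which canister stands in which place varies. Its heading says nothing about how far its cap is screwed
- cap_a (a point): grip point of can_a's plain grey screw cap: on the vertical turning axis, 10 mm below the top of its upright grip bar. Bar 46 mm long (this point's x axis), 14 mm thick (y), 34 mm tall, top 126 mm above the worktop; it stands on the cap's disc (82 mm across), upper face 92 mm above the worktop: fingertips must stay above that. Clockwise from above tightens. The bar's direction does not show looseness
- wing_a (a point): end of the grip bar of can_a's cap, 23 mm from the turning axis, at the grip point's height. A tight cap does not turn in its thread below 0.6 N m, it only gives with its springy gasket (0.1 rad at 0.25 N m); the loose cap turns freely (0.04 N m) for 0.45 to 0.9 rad clockwise, then meets its gasket
- gasket_mark_a (a point): point on the dark rubber gasket ring under the cap of can_a, 40 mm from the axis. The ring is a torsion spring (2.5 N m per rad) that carries all torque put on the cap: at rest the point lies at y = 0 in can_a's frame, tightening torque moves it to -y (1.6 mm per 0.1 N m), and it springs back on release
- can_b: one of three identical round aluminium canisters (80 mm across, 88 mm across the foot, 62 mm tall), fixed upright on the stand; origin at the centre of its underside, z up. Which canister stands in which place varies. Its heading says nothing about how far its cap is screwed
- cap_b (a point): grip point of can_b's plain grey screw cap: on the vertical turning axis, 10 mm below the top of its upright grip bar. Bar 46 mm long (this point's x axis), 14 mm thick (y), 34 mm tall, top 126 mm above the worktop; it stands on the cap's disc (82 mm across), upper face 92 mm above the worktop: fingertips must stay above that. Clockwise from above tightens. The bar's direction does not show looseness
- wing_b (a point): end of the grip bar of can_b's cap, 23 mm from the turning axis, at the grip point's height. A tight cap does not turn in its thread below 0.6 N m, it only gives with its springy gasket (0.1 rad at 0.25 N m); the loose cap turns freely (0.04 N m) for 0.45 to 0.9 rad clockwise, then meets its gasket
- gasket_mark_b (a point): point on the dark rubber gasket ring under the cap of can_b, 40 mm from the axis. The ring is a torsion spring (2.5 N m per rad) that carries all torque put on the cap: at rest the point lies at y = 0 in can_b's frame, tightening torque moves it to -y (1.6 mm per 0.1 N m), and it springs back on release
- can_c: one of three identical round aluminium canisters (80 mm across, 88 mm across the foot, 62 mm tall), fixed upright on the stand; origin at the centre of its underside, z up. Which canister stands in which place varies. Its heading says nothing about how far its cap is screwed
- cap_c (a point): grip point of can_c's plain grey screw cap: on the vertical turning axis, 10 mm below the top of its upright grip bar. Bar 46 mm long (this point's x axis), 14 mm thick (y), 34 mm tall, top 126 mm above the worktop; it stands on the cap's disc (82 mm across), upper face 92 mm above the worktop: fingertips must stay above that. Clockwise from above tightens. The bar's direction does not show looseness
- wing_c (a point): end of the grip bar of can_c's cap, 23 mm from the turning axis, at the grip point's height. A tight cap does not turn in its thread below 0.6 N m, it only gives with its springy gasket (0.1 rad at 0.25 N m); the loose cap turns freely (0.04 N m) for 0.45 to 0.9 rad clockwise, then meets its gasket
- gasket_mark_c (a point): point on the dark rubber gasket ring under the cap of can_c, 40 mm from the axis. The ring is a torsion spring (2.5 N m per rad) that carries all torque put on the cap: at rest the point lies at y = 0 in can_c's frame, tightening torque moves it to -y (1.6 mm per 0.1 N m), and it springs back on release
- shaker_mid (a point): centre, half-way up, of the loose salt shaker: glass with a rounded grey top, 44 mm across, 90 mm tall, upright on the worktop to the left of the stand; z is its upright axis. Grasp it across the middle
- glass_mid (a point): centre of a bystander to leave alone: water glass, 81 mm across, 93 mm tall
- ramekin_mid (a point): centre of a bystander to leave alone: brown ramekin, 69 mm across, 34 mm tall
- mill_mid (a point): centre of a bystander to leave alone: wooden pepper mill, 58 mm across, 160 mm tall
- tin_mid (a point): centre of a bystander to leave alone: tin, 75 mm across, 58 mm tall

How it is judged:
By the outcome, as a careful person would: the job done as asked, in the order asked, and still so for the second after the job is handed in, with the robot touching nothing.
It also fails if it takes over 67 s, if anything falls off the work surface, if the arm or the gripper's body presses on something with over 40 N, if the wrist force passes 120 N, or if a joint passes its speed limit or range.

## Working session

There is one attempt and no reset: what is moved stays moved. The work goes in short steps, Python scripts to look and compute and a tool call to move; the robot and the scene stay as the last step left them, time stands still between calls to the robot, and variables do not carry over. Pictures are saved under pics/ and viewed, and the job is handed in when it is done.

Besides the shell and the picture viewer there is one more tool, called after "Call:" as name([rows], argument=value, ...), one row to a line, values as JSON. send_rows: Moves the arm, as the interface text tells. Its arguments: {"type":"object","properties":{"moves":{"type":"array"},"squeeze":{"type":"number"}},"required":["moves"]}

```bash
ls; mkdir -p pics
cat > h.py <<'E'
import numpy as np, cv2
from bench import ctrl
def cam(n):
    i=ctrl.camera_info(n); K=np.array([[i['fx'],0,i['cx']],[0,i['fy'],i['cy']],[0,0,1]]); R=cv2.Rodrigues(np.array(i['rvec'],float))[0]
    return K,R,np.array(i['tvec'],float).ravel()
def cloud(n,save=None):
    K,R,t=cam(n); im,d=ctrl.get_image(n)
    v,u=np.mgrid[:384,:512]
    P=np.stack([(u-K[0,2])/K[0,0]*d,(v-K[1,2])/K[1,1]*d,d],-1)
    W=(P-t)@R
    W[d==0]=np.nan
    if save: cv2.imwrite(f'pics/{save}.png',im[:,:,::-1]); np.savez(f'pics/{save}.npz',im=im,W=W)
    return im,W
E
python3 - <<'E'
from h import *
s=ctrl.observe()
for k in s: print(k,np.round(s[k],3).tolist())
print(ctrl.tips_ahead)
cloud('scene','sc0');cloud('side','sd0')
for n in('scene','side','wrist'):
    K,R,t=cam(n);print(n,np.round(-R.T@t),np.round(R[2],2))
E
```

```text
pics
t 0.0
joint_pos [1.146, 0.435, 0.025, 1.574, -0.012, 1.134, -0.075]
joint_velocities [-0.0, -0.001, 0.0, 0.001, -0.0, 0.0, 0.0]
joint_efforts [0.001, -66.784, 0.985, -31.446, -0.061, 0.043, 0.0]
tool_pos [197.474, -592.482, 247.947]
orientation [[0.949, 0.316, -0.001], [0.316, -0.949, 0.001], [-0.0, -0.002, -1.0]]
contact_force [0.101, -0.255, -0.677]
ft_torque [-0.003, 0.04, 0.017]
opening 91.837
22.0
scene [-236.  531. 1111.] [ 0.59 -0.37 -0.72]
side [  38. 1505. 1163.] [ 0.3  -0.78 -0.55]
wrist [ 263. -572.  384.] [-0.25 -0.08 -0.97]
```

View pics/sc0.png

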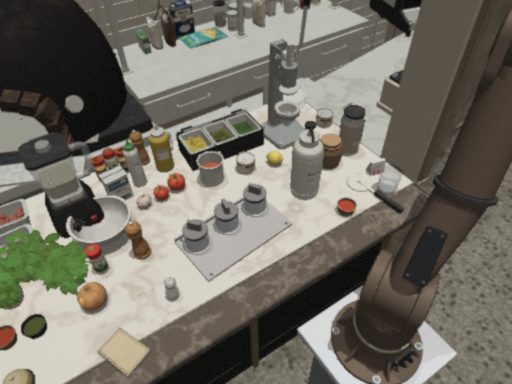

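View pics/sd0.png

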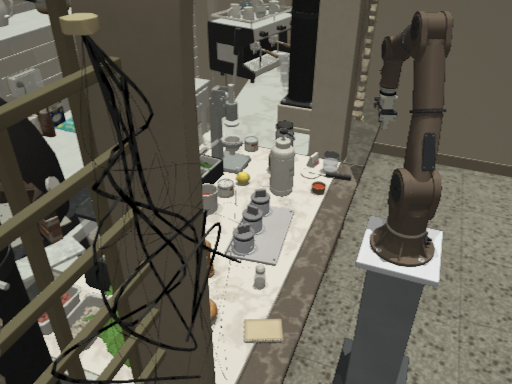

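The scene view shows the stand around pixel (233,232), with caps near (195,232), (227,212) and (255,195). The shaker is at (171,288), and a tall bottle stands at (307,165). Next I'll measure positions from the depth data.

Run:
```python
from h import *
z=np.load('pics/sc0.npz');W=z['W'];im=z['im']
for u,v in[(195,227),(227,207),(255,190),(171,282),(171,292),(307,130),(310,165),(141,240),(346,206),(211,160),(180,237),(289,226),(248,199),(212,270),(346,120),(388,180)]:
    print(u,v,np.round(W[v,u]),im[v,u])
# bar tops
m=(W[...,2]>116)&(W[...,2]<132)&(W[...,0]>350)&(W[...,0]<800)&(np.abs(W[...,1])<350)
n,l,st,c=cv2.connectedComponentsWithStats(m.astype(np.uint8))
for i in range(1,n):
    if st[i,4]>8:
        P=W[l==i]; print(i,st[i,4],np.round(c[i]),np.round(P.mean(0)),np.round(np.ptp(P,0)))
# rack plane top
crop=cv2.resize(im[170:310,150:330],None,fx=4,fy=4,interpolation=cv2.INTER_CUBIC);cv2.imwrite('pics/crop0.png',crop[:,:,::-1])
```

```text
195 227 [557. 259. 111.] [54 53 51]
227 207 [558. 139. 129.] [118 115 113]
255 190 [584.  14. 114.] [53 52 50]
171 282 [430. 405.  91.] [196 190 180]
171 292 [425. 415.  53.] [121 118 110]
307 130 [ 834. -420.   23.] [177 175 163]
310 165 [ 521. -170.  181.] [107 103  96]
141 240 [629. 418.  83.] [65 46 29]
346 206 [ 407. -258.   23.] [175  76  53]
211 160 [861.  37.  60.] [100  93  87]
180 237 [619. 297.  21.] [92 89 87]
289 226 [460. -45.   4.] [133 128 118]
248 199 [576.  47.  96.] [116 113 111]
212 270 [447. 269.  15.] [182 177 173]
346 120 [ 653. -453.  170.] [87 87 81]
388 180 [ 381. -423.   83.] [178 176 173]
1 25 [325. 142.] [ 640. -344.  120.] [49. 14.  7.]
3 93 [306. 175.] [ 535. -167.  124.] [75. 85. 16.]
4 60 [255. 186.] [590.  10. 124.] [43. 32. 15.]
5 55 [225. 204.] [575. 135. 125.] [44. 19. 14.]
6 73 [194. 223.] [563. 258. 124.] [41. 36. 13.]
```

View pics/crop0.png

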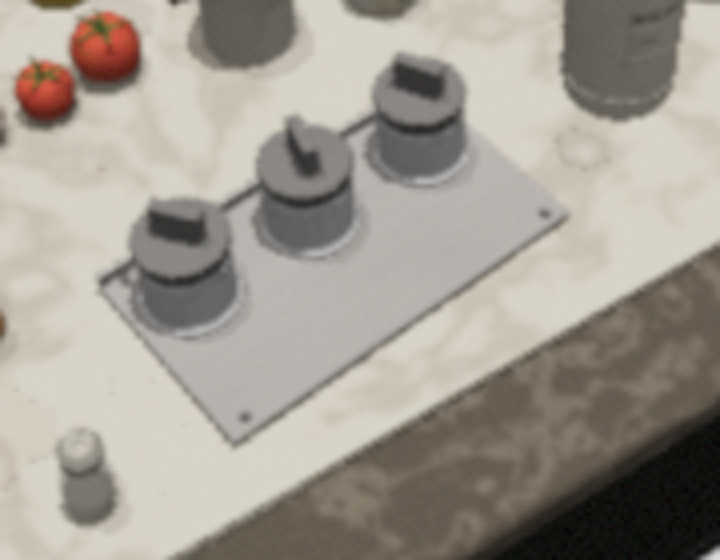

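Run:
```python
from h import *
for f in('sc0','sd0'):
    W=np.load(f'pics/{f}.npz')['W']
    m=(W[...,2]>150)&(W[...,0]>-300)&(np.hypot(W[...,0],W[...,1])<1000)
    P=W[m]; q=np.unique(np.round(P/60).astype(int),axis=0,return_counts=True)
    d={}
    for (a,b,c),n in zip(*q):
        d.setdefault((a*60,b*60),[]).append(c*60)
    print(f,{k:(min(v),max(v)) for k,v in d.items()})
```

```text
sc0 {(np.int64(-120), np.int64(60)): (np.int64(240), np.int64(300)), (np.int64(-60), np.int64(-180)): (np.int64(540), np.int64(540)), (np.int64(-60), np.int64(-120)): (np.int64(480), np.int64(600)), (np.int64(-60), np.int64(-60)): (np.int64(300), np.int64(540)), (np.int64(-60), np.int64(0)): (np.int64(180), np.int64(480)), (np.int64(-60), np.int64(60)): (np.int64(180), np.int64(360)), (np.int64(0), np.int64(-180)): (np.int64(600), np.int64(720)), (np.int64(0), np.int64(-120)): (np.int64(540), np.int64(720)), (np.int64(0), np.int64(-60)): (np.int64(480), np.int64(600)), (np.int64(0), np.int64(0)): (np.int64(180), np.int64(480)), (np.int64(0), np.int64(60)): (np.int64(180), np.int64(360)), (np.int64(0), np.int64(120)): (np.int64(240), np.int64(300)), (np.int64(60), np.int64(-240)): (np.int64(780), np.int64(780)), (np.int64(60), np.int64(-180)): (np.int64(660), np.int64(840)), (np.int64(60), np.int64(-120)): (np.int64(480), np.int64(780)), (np.int64(60), np.int64(-60)): (np.int64(300), np.int64(600)), (np.int64(60), np.int64(0)): (np.int64(300), np.int64(420)), (np.int64(60), np.int64(6
[... 8375 characters left out ...]
), np.int64(-360)): (np.int64(180), np.int64(660)), (np.int64(900), np.int64(-300)): (np.int64(180), np.int64(420)), (np.int64(900), np.int64(-240)): (np.int64(180), np.int64(180)), (np.int64(900), np.int64(-180)): (np.int64(180), np.int64(180)), (np.int64(900), np.int64(-120)): (np.int64(180), np.int64(180)), (np.int64(900), np.int64(-60)): (np.int64(180), np.int64(180)), (np.int64(960), np.int64(-360)): (np.int64(180), np.int64(420)), (np.int64(960), np.int64(-300)): (np.int64(180), np.int64(420)), (np.int64(960), np.int64(-240)): (np.int64(180), np.int64(180)), (np.int64(960), np.int64(-180)): (np.int64(180), np.int64(180)), (np.int64(960), np.int64(-120)): (np.int64(180), np.int64(180))}
```

Call:
send_rows([
  [[0, -3.4, -2.9], [0, 0, 0], 0],
  [[0, -3.4, -2.9], [0, 0, 0], 0],
  [[0, -3.4, -2.9], [0, 0, 0], 0],
  [[0, -3.4, -2.9], [0, 0, 0], 0],
  [[0, -3.4, -2.9], [0, 0, 0], 0],
  [[0, -3.4, -2.9], [0, 0, 0], 0],
  [[0, 0, 0], [0, 0, 0], 0],
])

```text
t: 0.68
tool_pos: [136.6, -409.7, 416.5]
orientation: [[0.949, 0.316, 0.003], [0.316, -0.949, -0.006], [0.001, 0.007, -1.0]]
contact_force: [-0.1, -1.0, 0.5]
opening: 91.9
```

Call:
send_rows([
  [[3.8, -0.17, 0], [0, 0, -5.2], 0],
  [[3.8, -0.17, 0], [0, 0, -5.2], 0],
  [[3.8, -0.17, 0], [0, 0, -5.2], 0],
  [[3.8, -0.17, 0], [0, 0, -5.2], 0],
  [[3.8, -0.17, 0], [0, 0, -5.2], 0],
  [[3.8, -0.17, 0], [0, 0, -5.2], 0],
  [[3.8, -0.17, 0], [0, 0, -5.2], 0],
  [[3.8, -0.17, 0], [0, 0, -5.2], 0],
  [[3.8, -0.17, 0], [0, 0, -5.2], 0],
  [[3.8, -0.17, 0], [0, 0, -5.2], 0],
  [[3.8, -0.17, 0], [0, 0, -5.2], 0],
  [[3.8, -0.17, 0], [0, 0, -5.2], 0],
  [[3.8, -0.17, 0], [0, 0, -5.2], 0],
  [[3.8, -0.17, 0], [0, 0, -5.2], 0],
  [[3.8, -0.17, 0], [0, 0, -5.2], 0],
  [[3.8, 2.0, 0], [0, 0, -1], 0],
  [[0, 4.0, 0], [0, 0, 0], 0],
  [[0, 3.0, 0], [0, 0, 0], 0],
  [[0, 0, 0], [0, 0, 0], 0],
])

```text
t: 2.27
tool_pos: [510.5, 80.1, 408.8]
orientation: [[-0.129, 0.992, -0.002], [0.992, 0.129, 0.002], [0.002, -0.002, -1.0]]
contact_force: [-0.4, -1.2, -0.6]
opening: 91.9
```

Run:
```python
from h import *
s=ctrl.observe();print(s['t'],s['tool_pos'],np.round(s['orientation'],3).tolist(),np.round(s['joint_pos'],3),s['ft_torque'])
cloud('wrist','w0')
K,R,t=cam('wrist');print(K[0,0],-R.T@t)
```

```text
2.2667 [510.50105602  80.05559748 408.7820708 ] [[-0.129, 0.992, -0.002], [0.992, 0.129, 0.002], [0.002, -0.002, -1.0]] [ 0.299  0.239 -0.703  1.515  0.153  1.445 -0.279] [-0.11828852 -0.04328775  0.02568013]
274.3825887410694 [498.45060496 148.06268371 545.41502781]
```

View pics/w0.png

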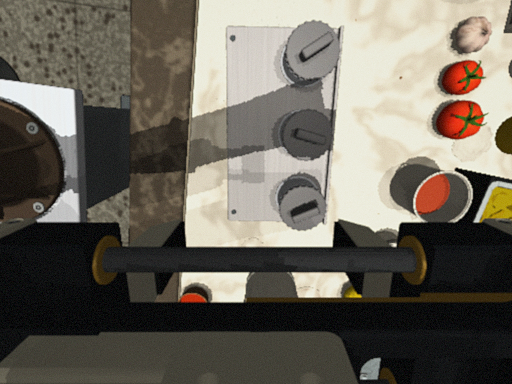

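The wrist view shows the stand at (228-340, 25-222). The three bars are near (317,48), (307,137) and (303,208). I'll fit each bar's position and direction next.

```bash
cat > fit.py <<'E'
from h import *
import sys
def bars(W):
    m=(W[...,2]>110)&(W[...,2]<135)&(W[...,0]>480)&(W[...,0]<660)&(W[...,1]>-60)&(W[...,1]<340)
    n,l,st,c=cv2.connectedComponentsWithStats(m.astype(np.uint8))
    for i in range(1,n):
        if st[i,4]>60:
            P=W[l==i]; zt=np.percentile(P[:,2],80); P=P[P[:,2]>zt-5]
            r=cv2.minAreaRect(P[:,:2].astype(np.float32)); 
            b=cv2.boxPoints(r); e=[b[1]-b[0],b[2]-b[1]]; L=max(e,key=np.linalg.norm)
            print(len(P),'c',np.round(r[0],1),'size',np.round(r[1],1),'dir deg',round(np.degrees(np.arctan2(L[1],L[0]))%180,1),'ztop',round(zt,1))
            P0=W[l==i]
def discs(W):
    m=(W[...,2]>84)&(W[...,2]<100)&(W[...,0]>480)&(W[...,0]<680)&(W[...,1]>-60)&(W[...,1]<340)
    n,l,st,c=cv2.connectedComponentsWithStats(m.astype(np.uint8))
    for i in range(1,n):
        if st[i,4]>100:
            (x,y),r=cv2.minEnclosingCircle(W[l==i][:,:2].astype(np.float32)); print('disc',round(x,1),round(y,1),'r',round(r,1))
if __name__=='__main__':
    z=np.load(f'pics/{sys.argv[1]}.npz');W=z['W'];bars(W);discs(W)
    m=(W[...,2]>7)&(W[...,2]<18)&(W[...,0]>350)&(W[...,0]<720)&(W[...,1]>-90)&(W[...,1]<340)
    n,l,st,c=cv2.connectedComponentsWithStats(m.astype(np.uint8)); i=1+np.argmax(st[1:,4])
    r=cv2.minAreaRect(W[l==i][:,:2].astype(np.float32));print('rack',r)
E
python3 fit.py w0
```

```text
366 c [566.  257.6] size [45.6 13.9] dir deg 39.4 ztop 126.4
284 c [579.4 133.8] size [13.9 45.7] dir deg 171.9 ztop 126.5
237 c [593.   10.1] size [45.3 13.7] dir deg 31.5 ztop 126.3
disc 565.8 258.0 r 42.0
disc 579.6 133.7 r 41.9
disc 593.3 9.5 r 42.0
rack ((537.4574584960938, 129.28855895996094), (195.67723083496094, 360.1585998535156), 6.225860118865967)
```

Call:
send_rows([
  [[0.74, 1.25, 3.8], [0, 0, 0], 100],
  [[0.74, 1.25, 3.8], [0, 0, 0], 100],
  [[0.74, 1.25, 3.8], [0, 0, 0], 100],
  [[0.74, 1.25, 3.8], [0, 0, 0], 100],
  [[0.74, 1.25, 3.8], [0, 0, 0], 100],
  [[0.74, 1.25, 3.8], [0, 0, 0], 100],
  [[0, 0, 0], [0, 0, -6.8], 100],
  [[0, 0, 0], [0, 0, -6.8], 100],
  [[0, 0, 0], [0, 0, -6.8], 100],
  [[0, 0, 0], [0, 0, -6.8], 100],
  [[0, 0, 0], [0, 0, -6.8], 100],
  [[0, 0, 0], [0, 0, -6.8], 100],
  [[0, 0, 0], [0, 0, -6.8], 100],
  [[0, 0, 0], [0, 0, -6.8], 100],
  [[0, 0, 0], [0, 0, -6.8], 100],
  [[0, 0, 0], [0, 0, -6.8], 100],
  [[0, 0, 0], [0, 0, -6.8], 100],
  [[0, 0, 0], [0, 0, 0], 100],
  [[0, 0, 0], [0, 0, 0], 100],
])

```text
t: 3.9
tool_pos: [574.6, 133.2, 182.8]
orientation: [[-0.99, 0.139, -0.001], [0.139, 0.99, -0.0], [0.001, -0.0, -1.0]]
contact_force: [-0.5, 1.0, -0.9]
opening: 55.8
```

```bash
cat > go.py <<'E'
from h import *
import sys
# go.py x y z ang : shift in tool axes (cm) and rz (deg) to reach; also tilt rotvec
x,y,z,a=map(float,sys.argv[1:5]); s=ctrl.observe()
p=np.array(s['tool_pos']);R=np.array(s['orientation']);a=np.radians(a)
Rt=np.array([[np.cos(a),np.sin(a),0],[np.sin(a),-np.cos(a),0],[0,0,-1]])
print('t',round(s['t'],2),'pos',np.round(p,1),'xang',round(np.degrees(np.arctan2(R[1,0],R[0,0])),2),'q7',round(s['joint_pos'][6],2))
print('shift cm',np.round(R.T@(np.array([x,y,z])-p)/10,3),'rot deg',np.round(np.degrees(cv2.Rodrigues(R.T@Rt)[0].ravel()),2))
print('F',np.round(s['contact_force'],2),'T',np.round(s['ft_torque'],3),'open',round(s['opening'],1))
E
python3 go.py 579.4 133.8 119.5 171.9
```

```text
t 3.9 pos [574.6 133.2 182.8] xang 172.0 q7 0.62
shift cm [-0.475  0.131  6.33 ] rot deg [-0.01 -0.04  0.1 ]
F [-0.55  0.98 -0.87] T [ 0.081 -0.14  -0.057] open 55.8
```

Call:
send_rows([
  [[-0.24, 0.06, 2.1], [0, 0, 0], 100],
  [[-0.23, 0.07, 2.1], [0, 0, 0], 100],
  [[0, 0, 2.1], [0, 0, 0], 100],
  [[0, 0, 0], [0, 0, 0], 100],
  [[0, 0, 0], [0, 0, 0], 100],
])

```text
t: 4.32
tool_pos: [579.1, 134.0, 119.6]
orientation: [[-0.991, 0.137, -0.002], [0.137, 0.991, -0.001], [0.002, -0.001, -1.0]]
contact_force: [0.1, 1.0, 0.5]
opening: 56.0
```

```bash
python3 go.py 579.4 133.8 119.5 171.9
```

```text
t 4.32 pos [579.1 134.  119.6] xang 172.1 q7 0.57
shift cm [-0.028 -0.016  0.007] rot deg [-0.06 -0.1   0.2 ]
F [0.1  1.03 0.46] T [ 0.1   -0.197  0.023] open 56.0
```

Aligned, so I'll close on the middle cap's bar.

Call:
send_rows([
  [[0, 0, 0], [0, 0, 0], 255],
  [[0, 0, 0], [0, 0, 0], 255],
  [[0, 0, 0], [0, 0, 0], 255],
  [[0, 0, 0], [0, 0, 0], 255],
  [[0, 0, 0], [0, 0, 0], 255],
  [[0, 0, 0], [0, 0, 0], 255],
], squeeze=35)

```text
t: 4.82
tool_pos: [580.0, 134.3, 120.3]
orientation: [[-0.991, 0.135, 0.0], [0.135, 0.991, 0.0], [-0.0, 0.0, -1.0]]
contact_force: [0.4, 0.9, 0.1]
opening: 20.4
```

```bash
python3 go.py 579.4 133.8 119.5 171.9
```

```text
t 4.82 pos [580.  134.3 120.3] xang 172.21 q7 0.57
shift cm [ 0.056 -0.055  0.08 ] rot deg [0.   0.03 0.31]
F [0.45 0.92 0.1 ] T [ 0.1   -0.163 -0.001] open 20.4
```

Call:
send_rows([
  [[0, 0, 0], [0, 0, 1], 255],
  [[0, 0, 0], [0, 0, 1], 255],
  [[0, 0, 0], [0, 0, 1], 255],
  [[0, 0, 0], [0, 0, 0], 255],
  [[0, 0, 0], [0, 0, 0], 255],
])

```text
t: 5.23
tool_pos: [580.0, 134.8, 120.2]
orientation: [[-0.982, 0.187, 0.001], [0.187, 0.982, 0.001], [-0.0, 0.001, -1.0]]
contact_force: [1.2, 2.8, 1.3]
opening: 13.8
```

```bash
python3 go.py 579.4 133.8 119.5 171.9
```

```text
t 5.23 pos [580.  134.8 120.2] xang 169.25 q7 0.52
shift cm [ 0.042 -0.108  0.065] rot deg [ 0.04  0.02 -2.65]
F [1.24 2.77 1.25] T [ 0.674 -0.363  0.068] open 13.8
```

Call:
send_rows([
  [[0, 0, 0], [0, 0, 1], 255],
  [[0, 0, 0], [0, 0, 1], 255],
  [[0, 0, 0], [0, 0, 0], 255],
  [[0, 0, 0], [0, 0, 0], 255],
])

```text
t: 5.57
tool_pos: [580.0, 134.8, 120.1]
orientation: [[-0.975, 0.221, 0.001], [0.221, 0.975, 0.001], [-0.0, 0.001, -1.0]]
contact_force: [1.4, 5.4, 0.7]
opening: 13.9
```

```bash
python3 go.py 579.4 133.8 119.5 171.9
```

```text
t 5.57 pos [580.  134.8 120.1] xang 167.25 q7 0.49
shift cm [ 0.038 -0.116  0.064] rot deg [ 0.04  0.02 -4.65]
F [1.39 5.39 0.69] T [ 1.089 -0.427  0.222] open 13.9
```

Call:
send_rows([
  [[0, 0, 0], [0, 0, 1], 255],
  [[0, 0, 0], [0, 0, 1], 255],
  [[0, 0, 0], [0, 0, 0], 255],
  [[0, 0, 0], [0, 0, 0], 255],
])

```text
t: 5.9
tool_pos: [580.0, 134.9, 120.1]
orientation: [[-0.967, 0.256, 0.001], [0.256, 0.967, 0.001], [-0.0, 0.001, -1.0]]
contact_force: [1.5, 5.2, 1.3]
opening: 14.0
```

```bash
python3 go.py 579.4 133.8 119.5 171.9
```

```text
t 5.9 pos [580.  134.9 120.1] xang 165.2 q7 0.46
shift cm [ 0.033 -0.12   0.064] rot deg [ 0.05  0.02 -6.7 ]
F [1.53 5.22 1.26] T [ 1.306 -0.504  0.282] open 14.0
```

The torque rises steadily to 0.28 N m by 7°, so the middle cap is tight. I'll unwind the turn, release and move to the left cap.

Call:
send_rows([
  [[0, 0, 0], [0, 0, -3.4], 255],
  [[0, 0, 0], [0, 0, -3.3], 255],
  [[0, 0, 0], [0, 0, 0], 255],
  [[0, 0, 0], [0, 0, 0], 100],
  [[0, 0, 0], [0, 0, 0], 100],
  [[0, 0, 0], [0, 0, 0], 100],
  [[0, 0, 0], [0, 0, 0], 100],
  [[0, 0, -2.5], [0, 0, 0], 100],
  [[0, 0, -2.5], [0, 0, 0], 100],
  [[0, 0, -2.0], [0, 0, 0], 100],
  [[0, 0, 0], [0, 0, 0], 100],
])

```text
t: 6.82
tool_pos: [581.4, 135.2, 193.9]
orientation: [[-0.99, 0.141, 0.005], [0.141, 0.99, 0.001], [-0.005, 0.002, -1.0]]
contact_force: [0.6, 0.6, 0.7]
opening: 55.3
```

```bash
python3 go.py 566 257.8 190 39.4;  python3 go.py 593 9.9 190 31.5; python3 -c "
from h import *
print(np.round(ctrl.observe()['joint_pos'],2))"
```

```text
t 6.82 pos [581.4 135.2 193.9] xang 171.89 q7 0.63
shift cm [ 3.251 11.918  0.399] rot deg [3.7000e-01 1.0000e-02 1.3249e+02]
F [0.6  0.61 0.68] T [ 0.175 -0.229  0.002] open 55.3
t 6.82 pos [581.4 135.2 193.9] xang 171.89 q7 0.63
shift cm [ -2.917 -12.244   0.381] rot deg [ 3.8000e-01 -2.0000e-02  1.4039e+02]
F [0.6  0.61 0.68] T [ 0.175 -0.229  0.002] open 55.3
[ 0.31  0.62 -0.96  1.66  0.56  1.15  0.63]
```

Call:
send_rows([
  [[0.81, 2.98, 0], [0, 0, 0], 100],
  [[0.81, 2.98, 0], [0, 0, 0], 100],
  [[0.81, 2.98, 0], [0, 0, 0], 100],
  [[0.81, 2.98, 0], [0, 0, 0], 100],
  [[0, 0, 0.5], [0, 0, -6.8], 100],
  [[0, 0, 0], [0, 0, -6.8], 100],
  [[0, 0, 0], [0, 0, -6.8], 100],
  [[0, 0, 0], [0, 0, -6.8], 100],
  [[0, 0, 0], [0, 0, -6.8], 100],
  [[0, 0, 0], [0, 0, -6.8], 100],
  [[0, 0, 0], [0, 0, -6.7], 100],
  [[0, 0, 0], [0, 0, 0], 100],
  [[0, 0, 0], [0, 0, 0], 100],
])

```text
t: 7.9
tool_pos: [564.4, 256.4, 184.2]
orientation: [[-0.775, -0.632, -0.001], [-0.632, 0.775, -0.0], [0.001, 0.0, -1.0]]
contact_force: [-0.2, -0.2, -0.8]
opening: 55.6
```

```bash
python3 go.py 566 257.8 119.5 219.4; python3 -c "
from h import *
print(np.round(ctrl.observe()['joint_pos'],2))"
```

```text
t 7.9 pos [564.4 256.4 184.2] xang -140.81 q7 1.16
shift cm [-2.160e-01  4.000e-03  6.475e+00] rot deg [ 0.02 -0.06 -0.21]
F [-0.2  -0.23 -0.83] T [ 0.137 -0.082  0.01 ] open 55.6
[ 0.16  0.75 -1.12  1.6   0.71  1.25  1.16]
```

Call:
send_rows([
  [[-0.1, 0, 2.1], [0, 0, -0.2], 100],
  [[-0.1, 0, 2.1], [0, 0, 0], 100],
  [[0, 0, 2.2], [0, 0, 0], 100],
  [[0, 0, 0], [0, 0, 0], 255],
  [[0, 0, 0], [0, 0, 0], 255],
  [[0, 0, 0], [0, 0, 0], 255],
  [[0, 0, 0], [0, 0, 0], 255],
  [[0, 0, 0], [0, 0, 0], 255],
  [[0, 0, 0], [0, 0, 0], 255],
  [[0, 0, 0], [0, 0, 0], 255],
  [[0, 0, 0], [0, 0, 0], 255],
  [[0, 0, 0], [0, 0, 0], 255],
])

```text
t: 8.9
tool_pos: [566.8, 257.9, 121.7]
orientation: [[-0.771, -0.637, 0.001], [-0.637, 0.771, -0.0], [-0.001, -0.001, -1.0]]
contact_force: [1.5, -3.0, 6.4]
opening: 13.7
```

```bash
python3 go.py 566 257.8 119.5 219.4
```

```text
t 8.9 pos [566.8 257.9 121.7] xang -140.42 q7 1.11
shift cm [0.063 0.045 0.216] rot deg [-0.06  0.05  0.18]
F [ 1.5  -3.    6.38] T [-0.433 -0.326 -0.024] open 13.7
```

Call:
send_rows([
  [[0, 0, 0], [0, 0, 1], 255],
  [[0, 0, 0], [0, 0, 1], 255],
  [[0, 0, 0], [0, 0, 1], 255],
  [[0, 0, 0], [0, 0, 1], 255],
  [[0, 0, 0], [0, 0, 1], 255],
  [[0, 0, 0], [0, 0, 0], 255],
  [[0, 0, 0], [0, 0, 0], 255],
])

```text
t: 9.48
tool_pos: [566.7, 257.9, 121.7]
orientation: [[-0.823, -0.568, 0.001], [-0.568, 0.823, -0.0], [-0.001, -0.001, -1.0]]
contact_force: [-0.1, -2.7, 6.3]
opening: 13.7
```

```bash
python3 go.py 566 257.8 119.5 219.4
```

```text
t 9.48 pos [566.7 257.9 121.7] xang -145.39 q7 1.03
shift cm [0.063 0.026 0.216] rot deg [-0.06  0.05 -4.79]
F [-0.14 -2.74  6.28] T [-0.411 -0.273  0.203] open 13.7
```

The torque is 0.20 N m at 5°, which matches the spring, so the left cap is tight too. I'll unwind and go to the right cap.

Call:
send_rows([
  [[0, 0, 0], [0, 0, -2.5], 255],
  [[0, 0, 0], [0, 0, -2.4], 255],
  [[0, 0, 0], [0, 0, 0], 255],
  [[0, 0, 0], [0, 0, 0], 100],
  [[0, 0, 0], [0, 0, 0], 100],
  [[0, 0, 0], [0, 0, 0], 100],
  [[0, 0, 0], [0, 0, 0], 100],
  [[0, 0, -2.5], [0, 0, 0], 100],
  [[0, 0, -2.5], [0, 0, 0], 100],
  [[0, 0, -2.0], [0, 0, 0], 100],
  [[0, 0, 0], [0, 0, 0], 100],
])

```text
t: 10.4
tool_pos: [566.9, 260.1, 195.1]
orientation: [[-0.771, -0.637, 0.004], [-0.637, 0.771, 0.003], [-0.005, -0.0, -1.0]]
contact_force: [-0.2, 1.3, -0.4]
opening: 55.7
```

```bash
python3 go.py 593 9.9 190 211.5
```

```text
t 10.4 pos [566.9 260.1 195.1] xang -140.45 q7 1.17
shift cm [ 13.922 -20.949   0.438] rot deg [0.02 0.31 8.05]
F [-0.15  1.35 -0.35] T [ 0.187 -0.115 -0.01 ] open 55.7
```

Call:
send_rows([
  [[1.99, -2.99, 0], [0, 0, 0], 100],
  [[1.99, -2.99, 0], [0, 0, 0], 100],
  [[1.99, -2.99, 0], [0, 0, 0], 100],
  [[1.99, -2.99, 0], [0, 0, 0], 100],
  [[1.99, -2.99, 0], [0, 0, 0], 100],
  [[1.99, -2.99, 0], [0, 0, 0], 100],
  [[1.99, -2.99, 0], [0, 0, 0], 100],
  [[0, 0, 0.4], [0, 0.3, 4], 100],
  [[0, 0, 0], [0, 0, 4], 100],
  [[0, 0, 0], [0, 0, 0], 100],
  [[0, 0, 0], [0, 0, 0], 100],
])

```text
t: 11.32
tool_pos: [591.7, 8.2, 186.7]
orientation: [[-0.851, -0.525, -0.004], [-0.525, 0.851, -0.003], [0.005, -0.001, -1.0]]
contact_force: [0.1, -0.6, 0.2]
opening: 55.8
```

```bash
python3 go.py 593 9.9 119.5 211.5; python3 -c "
from h import *
print(np.round(ctrl.observe()['joint_pos'],2))"
```

```text
t 11.32 pos [591.7   8.2 186.7] xang -148.33 q7 1.43
shift cm [-0.238  0.076  6.724] rot deg [-0.03 -0.31  0.17]
F [ 0.13 -0.58  0.18] T [ 0.162 -0.117  0.008] open 55.8
[ 0.6   0.71 -1.13  1.67  0.68  1.22  1.43]
```

Call:
send_rows([
  [[-0.12, 0.04, 2.2], [0, -0.3, 0.2], 100],
  [[-0.12, 0.04, 2.2], [0, 0, 0], 100],
  [[0, 0, 2.2], [0, 0, 0], 100],
  [[0, 0, 0], [0, 0, 0], 100],
  [[0, 0, 0], [0, 0, 0], 100],
])

```text
t: 11.73
tool_pos: [592.7, 10.5, 120.4]
orientation: [[-0.853, -0.523, -0.002], [-0.523, 0.853, -0.0], [0.002, 0.001, -1.0]]
contact_force: [-0.4, 0.3, 1.2]
opening: 56.0
```

```bash
python3 go.py 593 9.9 119.5 211.5
```

```text
t 11.73 pos [592.7  10.5 120.4] xang -148.5 q7 1.36
shift cm [ 0.009 -0.063  0.094] rot deg [ 0.03 -0.09  0.  ]
F [-0.35  0.29  1.21] T [ 0.078 -0.097 -0.022] open 56.0
```

Call:
send_rows([
  [[0, 0, 0], [0, 0, 0], 255],
  [[0, 0, 0], [0, 0, 0], 255],
  [[0, 0, 0], [0, 0, 0], 255],
  [[0, 0, 0], [0, 0, 0], 255],
  [[0, 0, 0], [0, 0, 0], 255],
  [[0, 0, 0], [0, 0, 0], 255],
  [[0, 0, 0], [0, 0, 0], 255],
  [[0, 0, 0], [0, 0, 0], 255],
  [[0, 0, 0], [0, 0, 0], 255],
], squeeze=35)

```text
t: 12.48
tool_pos: [593.7, 9.4, 121.2]
orientation: [[-0.854, -0.52, 0.001], [-0.52, 0.854, -0.001], [-0.0, -0.001, -1.0]]
contact_force: [0.3, -1.9, 2.8]
opening: 14.0
```

```bash
python3 go.py 593 9.9 119.5 211.5
```

```text
t 12.48 pos [593.7   9.4 121.2] xang -148.7 q7 1.36
shift cm [0.038 0.078 0.168] rot deg [-0.08  0.01 -0.2 ]
F [ 0.33 -1.95  2.82] T [-0.354 -0.276 -0.043] open 14.0
```

Call:
send_rows([
  [[0, 0, 0], [0, 0, 1], 255],
  [[0, 0, 0], [0, 0, 1], 255],
  [[0, 0, 0], [0, 0, 1], 255],
  [[0, 0, 0], [0, 0, 1], 255],
  [[0, 0, 0], [0, 0, 1], 255],
  [[0, 0, 0], [0, 0, 0], 255],
  [[0, 0, 0], [0, 0, 0], 255],
])

```text
t: 13.07
tool_pos: [593.7, 9.6, 121.1]
orientation: [[-0.896, -0.443, 0.001], [-0.443, 0.896, -0.001], [-0.0, -0.001, -1.0]]
contact_force: [0.5, -4.5, 5.2]
opening: 13.6
```

```bash
python3 go.py 593 9.9 119.5 211.5
```

```text
t 13.07 pos [593.7   9.6 121.1] xang -153.69 q7 1.28
shift cm [0.047 0.052 0.163] rot deg [-0.07  0.01 -5.19]
F [ 0.47 -4.49  5.18] T [-0.827 -0.399  0.014] open 13.6
```

There is almost no torque (+0.01), so the right cap is the loose one. Free travel is at least 26°, so I'll turn it to about 23° first.

Call:
send_rows([
  [[0, 0, 0], [0, 0, 3], 255],
  [[0, 0, 0], [0, 0, 3], 255],
  [[0, 0, 0], [0, 0, 3], 255],
  [[0, 0, 0], [0, 0, 3], 255],
  [[0, 0, 0], [0, 0, 3], 255],
  [[0, 0, 0], [0, 0, 3], 255],
  [[0, 0, 0], [0, 0, 0], 255],
  [[0, 0, 0], [0, 0, 0], 255],
])

```text
t: 13.73
tool_pos: [593.5, 10.2, 121.1]
orientation: [[-0.989, -0.147, 0.001], [-0.147, 0.989, -0.0], [-0.001, -0.0, -1.0]]
contact_force: [1.4, -2.7, 5.5]
opening: 13.5
```

```bash
python3 go.py 593 9.9 119.5 211.5
```

```text
t 13.73 pos [593.5  10.2 121.1] xang -171.56 q7 1.01
shift cm [ 0.054 -0.021  0.164] rot deg [ -0.04   0.03 -23.06]
F [ 1.42 -2.66  5.54] T [-0.409 -0.321 -0.01 ] open 13.5
```

Call:
send_rows([
  [[0, 0, 0], [0, 0, 2], 255],
  [[0, 0, 0], [0, 0, 2], 255],
  [[0, 0, 0], [0, 0, 0], 255],
  [[0, 0, 0], [0, 0, 0], 255],
])

```text
t: 14.07
tool_pos: [593.5, 10.3, 121.1]
orientation: [[-0.997, -0.078, 0.001], [-0.078, 0.997, -0.0], [-0.001, -0.0, -1.0]]
contact_force: [1.2, -2.3, 6.4]
opening: 14.0
```

```bash
python3 go.py 593 9.9 119.5 211.5
```

```text
t 14.07 pos [593.5  10.3 121.1] xang -175.55 q7 0.95
shift cm [ 0.053 -0.036  0.164] rot deg [-1.000e-02  3.000e-02 -2.705e+01]
F [ 1.21 -2.26  6.41] T [-0.372 -0.334  0.016] open 14.0
```

Call:
send_rows([
  [[0, 0, 0], [0, 0, 2], 255],
  [[0, 0, 0], [0, 0, 2], 255],
  [[0, 0, 0], [0, 0, 0], 255],
  [[0, 0, 0], [0, 0, 0], 255],
])

```text
t: 14.4
tool_pos: [593.5, 10.4, 121.1]
orientation: [[-1.0, -0.008, 0.001], [-0.008, 1.0, 0.0], [-0.001, 0.0, -1.0]]
contact_force: [0.3, -1.1, 5.8]
opening: 13.8
```

```bash
python3 go.py 593 9.9 119.5 211.5|tail -2
```

```text
shift cm [ 0.047 -0.052  0.161] rot deg [-0.000e+00  3.000e-02 -3.102e+01]
F [ 0.25 -1.13  5.77] T [-0.187 -0.286  0.086] open 13.8
```

Call:
send_rows([
  [[0, 0, 0], [0, 0, 2], 255],
  [[0, 0, 0], [0, 0, 2], 255],
  [[0, 0, 0], [0, 0, 0], 255],
  [[0, 0, 0], [0, 0, 0], 255],
])

```text
t: 14.73
tool_pos: [593.5, 10.5, 121.1]
orientation: [[-0.998, 0.061, 0.001], [0.061, 0.998, 0.0], [-0.001, 0.0, -1.0]]
contact_force: [0.9, -0.9, 5.6]
opening: 14.0
```

```bash
python3 go.py 593 9.9 119.5 211.5|tail -2
```

```text
shift cm [ 0.047 -0.066  0.162] rot deg [ 1.0e-02  4.0e-02 -3.5e+01]
F [ 0.9  -0.88  5.61] T [-0.092 -0.286  0.068] open 14.0
```

Call:
send_rows([
  [[0, 0, 0], [0, 0, 1.5], 255],
  [[0, 0, 0], [0, 0, 1.5], 255],
  [[0, 0, 0], [0, 0, 0], 255],
  [[0, 0, 0], [0, 0, 0], 255],
])

```text
t: 15.07
tool_pos: [593.5, 10.6, 121.1]
orientation: [[-0.994, 0.113, 0.001], [0.113, 0.994, 0.0], [-0.001, 0.001, -1.0]]
contact_force: [1.5, -0.4, 5.8]
opening: 13.8
```

```bash
python3 go.py 593 9.9 119.5 211.5|tail -2
```

```text
shift cm [ 0.043 -0.08   0.163] rot deg [ 2.000e-02  5.000e-02 -3.799e+01]
F [ 1.47 -0.35  5.79] T [-0.078 -0.298  0.016] open 13.8
```

Call:
send_rows([
  [[0, 0, 0], [0, 0, 1.5], 255],
  [[0, 0, 0], [0, 0, 1.5], 255],
  [[0, 0, 0], [0, 0, 0], 255],
  [[0, 0, 0], [0, 0, 0], 255],
])

```text
t: 15.4
tool_pos: [593.5, 10.7, 121.1]
orientation: [[-0.986, 0.165, 0.001], [0.165, 0.986, 0.001], [-0.001, 0.001, -1.0]]
contact_force: [0.0, -0.4, 6.0]
opening: 14.2
```

```bash
python3 go.py 593 9.9 119.5 211.5|tail -2
```

```text
shift cm [ 0.036 -0.091  0.162] rot deg [ 2.000e-02  5.000e-02 -4.098e+01]
F [ 0.02 -0.43  5.98] T [ 0.034 -0.331  0.016] open 14.2
```

Call:
send_rows([
  [[0, 0, 0], [0, 0, 1.5], 255],
  [[0, 0, 0], [0, 0, 1.5], 255],
  [[0, 0, 0], [0, 0, 0], 255],
  [[0, 0, 0], [0, 0, 0], 255],
])

```text
t: 15.73
tool_pos: [593.6, 10.8, 121.1]
orientation: [[-0.976, 0.216, 0.001], [0.216, 0.976, 0.001], [-0.001, 0.001, -1.0]]
contact_force: [1.1, -0.2, 5.6]
opening: 13.8
```

```bash
python3 go.py 593 9.9 119.5 211.5|tail -2
```

```text
shift cm [ 0.035 -0.099  0.162] rot deg [ 3.000e-02  5.000e-02 -4.398e+01]
F [ 1.06 -0.19  5.61] T [ 0.21  -0.399  0.042] open 13.8
```

Call:
send_rows([
  [[0, 0, 0], [0, 0, 1.5], 255],
  [[0, 0, 0], [0, 0, 1.5], 255],
  [[0, 0, 0], [0, 0, 0], 255],
  [[0, 0, 0], [0, 0, 0], 255],
])

```text
t: 16.07
tool_pos: [593.6, 10.8, 121.1]
orientation: [[-0.964, 0.267, 0.001], [0.267, 0.964, 0.001], [-0.001, 0.001, -1.0]]
contact_force: [1.7, 1.7, 4.9]
opening: 14.0
```

```bash
python3 go.py 593 9.9 119.5 211.5|tail -2
```

```text
shift cm [ 0.029 -0.106  0.163] rot deg [ 4.000e-02  5.000e-02 -4.698e+01]
F [1.68 1.75 4.9 ] T [ 0.526 -0.485  0.029] open 14.0
```

Call:
send_rows([
  [[0, 0, 0], [0, 0, 1.5], 255],
  [[0, 0, 0], [0, 0, 1.5], 255],
  [[0, 0, 0], [0, 0, 0], 255],
  [[0, 0, 0], [0, 0, 0], 255],
])

```text
t: 16.4
tool_pos: [593.6, 10.9, 121.1]
orientation: [[-0.948, 0.317, 0.001], [0.317, 0.948, 0.001], [-0.001, 0.001, -1.0]]
contact_force: [1.4, 3.1, 5.0]
opening: 14.0
```

```bash
python3 go.py 593 9.9 119.5 211.5|tail -2
```

```text
shift cm [ 0.024 -0.118  0.164] rot deg [ 4.000e-02  6.000e-02 -4.998e+01]
F [1.37 3.07 5.02] T [ 0.912 -0.569  0.109] open 14.0
```

Call:
send_rows([
  [[0, 0, 0], [0, 0, 1.5], 255],
  [[0, 0, 0], [0, 0, 1.5], 255],
  [[0, 0, 0], [0, 0, 0], 255],
  [[0, 0, 0], [0, 0, 0], 255],
])

```text
t: 16.73
tool_pos: [593.6, 10.9, 121.2]
orientation: [[-0.93, 0.367, 0.001], [0.367, 0.93, 0.001], [-0.001, 0.001, -1.0]]
contact_force: [2.5, 4.9, 5.3]
opening: 13.7
```

```bash
python3 go.py 593 9.9 119.5 211.5|tail -2
```

```text
shift cm [ 0.022 -0.12   0.167] rot deg [ 4.000e-02  7.000e-02 -5.301e+01]
F [2.53 4.86 5.31] T [ 1.296 -0.663  0.297] open 13.7
```

Call:
send_rows([
  [[0, 0, 0], [0, 0, 0], 255],
  [[0, 0, 0], [0, 0, 0], 255],
])

```text
t: 16.9
tool_pos: [593.6, 11.0, 121.1]
orientation: [[-0.93, 0.366, 0.001], [0.366, 0.93, 0.001], [-0.001, 0.001, -1.0]]
contact_force: [3.1, 4.9, 4.3]
opening: 13.7
```

```bash
python3 go.py 593 9.9 119.5 211.5|tail -2
```

```text
shift cm [ 0.018 -0.121  0.162] rot deg [ 5.0e-02  6.0e-02 -5.3e+01]
F [3.12 4.88 4.26] T [ 1.263 -0.649  0.245] open 13.7
```

Call:
send_rows([
  [[0, 0, 0], [0, 0, 0], 255],
])

```text
t: 16.98
tool_pos: [593.6, 10.9, 121.1]
orientation: [[-0.93, 0.366, 0.001], [0.366, 0.93, 0.001], [-0.001, 0.001, -1.0]]
contact_force: [1.9, 5.0, 4.7]
opening: 14.1
```

```bash
python3 go.py 593 9.9 119.5 211.5|tail -2
```

```text
shift cm [ 0.02  -0.121  0.163] rot deg [ 5.0e-02  6.0e-02 -5.3e+01]
F [1.89 4.99 4.72] T [ 1.245 -0.682  0.211] open 14.1
```

Call:
send_rows([
  [[0, 0, 0], [0, 0, 1.5], 255],
  [[0, 0, 0], [0, 0, 0], 255],
  [[0, 0, 0], [0, 0, 0], 255],
  [[0, 0, 0], [0, 0, 0], 255],
])

```text
t: 17.32
tool_pos: [593.6, 11.0, 121.1]
orientation: [[-0.921, 0.391, 0.001], [0.391, 0.921, 0.001], [-0.001, 0.001, -1.0]]
contact_force: [1.9, 3.9, 4.3]
opening: 13.8
```

```bash
python3 go.py 593 9.9 119.5 211.5|tail -2
```

```text
shift cm [ 0.016 -0.126  0.164] rot deg [ 5.000e-02  7.000e-02 -5.449e+01]
F [1.9  3.93 4.34] T [ 1.275 -0.658  0.275] open 13.8
```

Call:
send_rows([
  [[0, 0, 0], [0, 0, 0], 255],
])

```text
t: 17.4
tool_pos: [593.6, 11.0, 121.1]
orientation: [[-0.921, 0.391, 0.001], [0.391, 0.921, 0.001], [-0.001, 0.001, -1.0]]
contact_force: [2.1, 5.5, 4.5]
opening: 13.8
```

```bash
python3 go.py 593 9.9 119.5 211.5|tail -2
```

```text
shift cm [ 0.015 -0.127  0.163] rot deg [ 5.00e-02  6.00e-02 -5.45e+01]
F [2.13 5.49 4.47] T [ 1.288 -0.676  0.276] open 13.8
```

The cap is snug at about 0.28 N m after roughly 54° of turn. I'll open the jaws in place without turning back, and lift.

Call:
send_rows([
  [[0, 0, 0], [0, 0, 0], 100],
  [[0, 0, 0], [0, 0, 0], 100],
  [[0, 0, 0], [0, 0, 0], 100],
  [[0, 0, 0], [0, 0, 0], 100],
  [[0, 0, 0], [0, 0, 0], 100],
  [[0, 0, -3], [0, 0, 0], 60],
  [[0, 0, -4], [0, 0, 0], 60],
  [[0, 0, -4], [0, 0, 0], 60],
  [[0, 0, -4], [0, 0, 0], 60],
  [[0, 0, 0], [0, 0, 0], 60],
])

```text
t: 18.23
tool_pos: [596.1, 11.5, 278.9]
orientation: [[-0.919, 0.393, 0.01], [0.393, 0.919, 0.001], [-0.009, 0.005, -1.0]]
contact_force: [0.4, 0.3, 1.0]
opening: 69.8
```

```bash
python3 - <<'E'
from h import *
cloud('scene','sc1')
W=np.load('pics/sc1.npz')['W']
m=(W[...,2]>30)&(W[...,2]<100)&(np.hypot(W[...,0]-425,W[...,1]-410)<45)
P=W[m];print(len(P),P.min(0),P.max(0))
# dome top
T=P[P[:,2]>80];print(T.mean(0),cv2.minEnclosingCircle(P[:,:2].astype(np.float32)))
# circle fit to side points radius 22
from scipy.optimize import least_squares
S=P[(P[:,2]<65)]
r=least_squares(lambda c:np.hypot(S[:,0]-c[0],S[:,1]-c[1])-22,[440,405],loss='soft_l1');print(r.x,np.abs(r.fun).mean(),len(S))
E
python3 go.py 425 400 240 170
```

```text
233 [418.89839621 388.69187652  30.04201063] [452.43496283 430.73140959  92.02730332]
[437.16569898 408.62363957  86.03027541] ((439.2494201660156, 409.7253112792969), 21.089466094970703)
[445.07100626 408.39774621] 1.6574399426238258 111
t 18.28 pos [595.1  10.7 275.3] xang 156.82 q7 0.66
shift cm [30.986 29.079  3.4  ] rot deg [  0.11   0.4  -13.18]
F [ 0.38  0.46 -0.66] T [ 0.07  -0.138 -0.001] open 69.9
```

View pics/sc1.png

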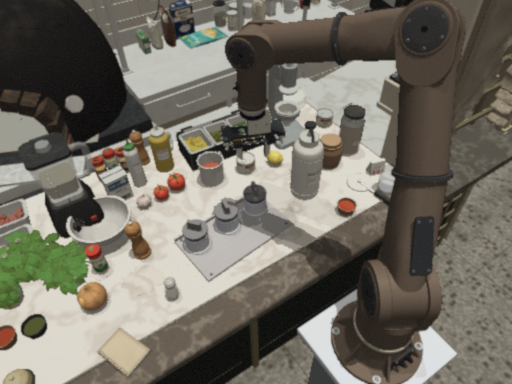

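Call:
send_rows([
  [[2.53, 2.56, 0.4], [0, 0, 0], 60],
  [[2.53, 2.56, 0.4], [0, 0, 0], 60],
  [[2.53, 2.56, 0.4], [0, 0, 0], 60],
  [[2.53, 2.56, 0.4], [0, 0, 0], 60],
  [[2.53, 2.56, 0.4], [0, 0, 0], 60],
  [[2.53, 2.56, 0.4], [0, 0, 0], 60],
  [[2.53, 2.56, 0.4], [0, 0, 0], 60],
  [[2.53, 2.56, 0.4], [0, 0, 0], 60],
  [[2.53, 2.56, 0.4], [0, 0, 0], 60],
  [[2.53, 2.56, 0.4], [0, 0, 0], 60],
  [[2.53, 2.56, 0.4], [0, 0, 0], 60],
  [[0, 0, 0], [0, 0, -5.9], 60],
  [[0, 0, 0], [0, 0, -5.9], 60],
  [[0, 0, 0], [0, 0, -5.9], 60],
  [[0, 0, 0], [0, 0, -5.9], 60],
  [[0, 0, 0], [0, 0, -5.9], 60],
  [[0, 0, 0], [0, 0, 0], 60],
  [[0, 0, 0], [0, 0, 0], 60],
])

```text
t: 19.78
tool_pos: [448.2, 377.7, 225.7]
orientation: [[-0.994, -0.107, -0.001], [-0.107, 0.994, -0.001], [0.001, -0.001, -1.0]]
contact_force: [0.5, 0.6, -0.3]
opening: 70.1
```

```bash
python3 - <<'E'
from h import *
cloud('wrist','w1')
W=np.load('pics/w1.npz')['W']
m=(W[...,2]>30)&(W[...,2]<100)&(np.hypot(W[...,0]-441,W[...,1]-409)<45)
P=W[m];print(len(P),P.min(0),P.max(0))
if len(P):
  T=P[P[:,2]>80];print(T.mean(0),cv2.minEnclosingCircle(P[:,:2].astype(np.float32)),cv2.minEnclosingCircle(T[:,:2].astype(np.float32)))
E
python3 go.py 441 409 56 186.2
```

```text
1149 [420.52663516 387.55584905  30.01608502] [457.16582228 428.22964626  90.40801844]
[439.38892268 406.63264872  85.89845402] ((440.7398986816406, 407.88763427734375), 21.287994384765625) ((440.5135803222656, 407.4915466308594), 16.083967208862305)
t 19.83 pos [448.2 377.8 226. ] xang -173.88 q7 0.39
shift cm [ 0.373  3.196 16.993] rot deg [-0.07 -0.04 -0.08]
F [ 0.27  0.52 -0.06] T [ 0.1   -0.219  0.002] open 70.1
```

View pics/w1.png

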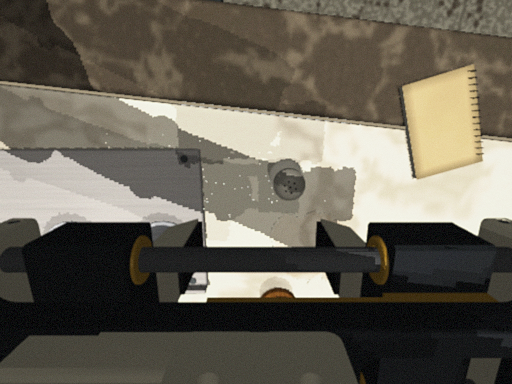

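The shaker top shows at (288,182), which puts its axis at about (441, 407.5). I'll move over it.

Call:
send_rows([
  [[0.4, 3.03, 0], [0, 0, 0], 60],
  [[0, 0, 3.3], [0, 0, 0], 60],
  [[0, 0, 3.3], [0, 0, 0], 60],
  [[0, 0, 3.3], [0, 0, 0], 60],
  [[0, 0, 0], [0, 0, 0], 60],
  [[0, 0, 0], [0, 0, 0], 60],
])

```text
t: 20.33
tool_pos: [440.5, 407.0, 126.8]
orientation: [[-0.994, -0.109, -0.002], [-0.109, 0.994, -0.003], [0.002, -0.003, -1.0]]
contact_force: [-0.5, 0.7, 1.0]
opening: 70.2
```

```bash
python3 go.py 441 407.5 55 186.2
```

```text
t 20.33 pos [440.5 407.  126.8] xang -173.75 q7 0.26
shift cm [-0.075  0.06   7.18 ] rot deg [-0.16 -0.13  0.05]
F [-0.49  0.66  1.  ] T [ 0.111 -0.179  0.023] open 70.2
```

Call:
send_rows([
  [[-0.05, 0.05, 2.4], [0, 0, 0], 60],
  [[0, 0, 2.4], [0, 0, 0], 60],
  [[0, 0, 2.4], [0, 0, 0], 60],
  [[0, 0, 0], [0, 0, 0], 60],
  [[0, 0, 0], [0, 0, 0], 255],
  [[0, 0, 0], [0, 0, 0], 255],
  [[0, 0, 0], [0, 0, 0], 255],
  [[0, 0, 0], [0, 0, 0], 255],
  [[0, 0, 0], [0, 0, 0], 255],
  [[0, 0, 0], [0, 0, 0], 255],
  [[0, 0, 0], [0, 0, 0], 255],
], squeeze=20)

```text
t: 21.25
tool_pos: [441.9, 409.3, 56.8]
orientation: [[-0.994, -0.11, 0.002], [-0.11, 0.994, 0.001], [-0.002, 0.001, -1.0]]
contact_force: [0.1, 0.4, 7.1]
opening: 38.9
```

```bash
python3 go.py 441 407.5 55 186.2
```

```text
t 21.25 pos [441.9 409.3  56.8] xang -173.67 q7 0.2
shift cm [ 0.106 -0.166  0.184] rot deg [0.05 0.09 0.13]
F [0.12 0.43 7.06] T [ 0.096 -0.081  0.023] open 38.9
```

Run:
```python
from h import *
for f in('w1','sc1'):
    W=np.load(f'pics/{f}.npz')['W']; c=np.array([441,408])
    for z in range(5,92,6):
        m=(np.abs(W[...,2]-z)<3)&(np.hypot(W[...,0]-441,W[...,1]-408)<32)
        P=W[m]; 
        if len(P)>3: print(f,z,len(P),np.round(np.median(np.hypot(P[:,0]-441,P[:,1]-408)),1),np.round(np.ptp(P[:,1]),1))
```

```text
w1 5 4 27.7 56.3
w1 23 4 20.4 10.1
w1 29 31 20.8 35.8
w1 35 56 20.2 40.7
w1 41 69 19.5 40.2
w1 47 60 18.6 36.7
w1 53 63 17.8 35.0
w1 59 52 17.0 30.7
w1 65 14 16.9 20.3
w1 71 18 17.3 24.6
w1 77 113 16.8 33.8
w1 83 290 14.1 31.7
w1 89 398 8.3 23.8
sc1 5 34 23.5 62.3
sc1 11 13 19.1 39.0
sc1 17 9 19.4 34.0
sc1 23 13 20.1 38.8
sc1 29 14 20.8 33.9
sc1 35 19 20.3 42.0
sc1 41 25 20.1 39.0
sc1 47 15 18.4 35.4
sc1 53 20 17.8 35.6
sc1 59 23 17.1 32.7
sc1 65 10 16.5 29.4
sc1 71 11 16.5 26.9
sc1 77 18 16.7 32.3
sc1 83 41 14.2 31.7
sc1 89 45 8.5 24.0
```

Call:
send_rows([
  [[0, 0, -1], [0, 0, 0], 255],
  [[0, 0, -2], [0, 0, 0], 255],
  [[0, 0, -2], [0, 0, 0], 255],
  [[0, 0, 0], [0, 0, 0], 255],
], squeeze=25)

```text
t: 21.58
tool_pos: [442.0, 410.2, 109.8]
orientation: [[-0.994, -0.111, 0.003], [-0.111, 0.994, 0.003], [-0.003, 0.003, -1.0]]
contact_force: [0.3, 1.4, -0.9]
opening: 38.3
```

```bash
python3 - <<'E'
from h import *
cloud('side','sd2');im,W=cloud('scene','sc2')
a=np.load('pics/sd2.npz')['im'][200:340,190:330];b=im[220:340,110:260]
o=np.hstack([cv2.resize(a,(400,400)),cv2.resize(b,(400,400))]);cv2.imwrite('pics/c2.png',o[:,:,::-1])
E
python3 go.py 500.5 -0.3 160 186.2
```

```text
t 21.68 pos [441.7 408.6 106.6] xang -173.68 q7 0.25
shift cm [ -1.347 -41.292  -5.337] rot deg [0.   0.08 0.12]
F [-0.52 -1.29 -1.54] T [ 0.055 -0.145 -0.021] open 38.5
```

View pics/c2.png

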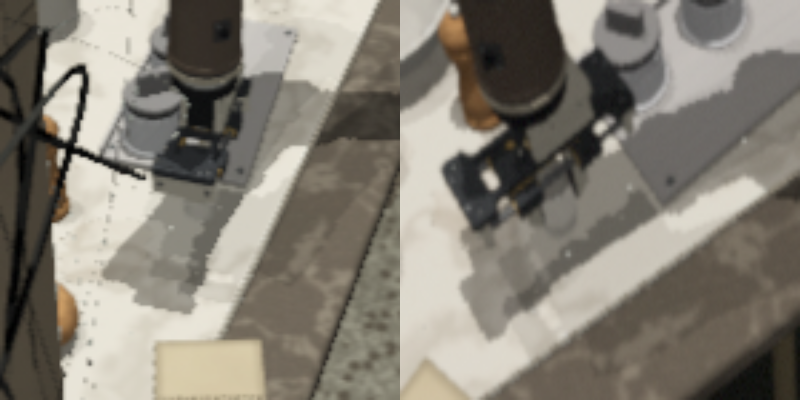

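Call:
send_rows([
  [[0, 0, -3], [0, 0, 0], 255],
  [[0, 0, -3], [0, 0, 0], 255],
  [[0, 0, -3], [0, 0, 0], 255],
  [[-0.1, -2.0, 0], [0, 0, 0], 255],
  [[-0.1, -3.0, 0], [0, 0, 0], 255],
  [[-0.1, -3.0, 0], [0, 0, 0], 255],
  [[-0.1, -3.0, 0], [0, 0, 0], 255],
  [[-0.1, -3.0, 0], [0, 0, 0], 255],
  [[-0.1, -3.0, 0], [0, 0, 0], 255],
  [[-0.1, -3.0, 0], [0, 0, 0], 255],
  [[-0.1, -3.0, 0], [0, 0, 0], 255],
  [[-0.1, -3.0, 0], [0, 0, 0], 255],
  [[-0.1, -3.0, 0], [0, 0, 0], 255],
  [[-0.1, -3.0, 0], [0, 0, 0], 255],
  [[-0.1, -3.0, 0], [0, 0, 0], 255],
  [[-0.1, -3.0, 0], [0, 0, 0], 255],
  [[-0.1, -2.2, 0], [0, 0, 0], 255],
  [[0, 0, 0], [0, 0, 0], 255],
  [[0, 0, 0], [0, 0, 0], 255],
])

```text
t: 23.27
tool_pos: [499.3, 8.8, 195.0]
orientation: [[-0.994, -0.107, -0.002], [-0.107, 0.994, -0.001], [0.002, -0.001, -1.0]]
contact_force: [-0.1, 0.5, 0.5]
opening: 38.7
```

```bash
python3 go.py 500.5 -0.3 90 186.2
```

```text
t 23.27 pos [499.3   8.8 195. ] xang -173.86 q7 1.0
shift cm [-0.044 -0.91  10.498] rot deg [-0.03 -0.09 -0.06]
F [-0.05  0.49  0.54] T [ 0.142 -0.128  0.014] open 38.7
```

Call:
send_rows([
  [[0, -0.45, 0], [0, 0, 0], 255],
  [[0, -0.45, 2.5], [0, 0, 0], 255],
  [[0, 0, 2.5], [0, 0, 0], 255],
  [[0, 0, 2.5], [0, 0, 0], 255],
  [[0, 0, 2.5], [0, 0, 0], 255],
  [[0, 0, 1.4], [0, 0, 0], 255],
  [[0, 0, 0], [0, 0, 0], 255],
  [[0, 0, 0], [0, 0, 0], 255],
])

```text
t: 23.93
tool_pos: [500.2, 2.7, 81.8]
orientation: [[-0.994, -0.113, -0.001], [-0.113, 0.994, 0.0], [0.001, 0.0, -1.0]]
contact_force: [-0.4, -0.5, -0.6]
opening: 38.6
```

```bash
python3 - <<'E'
from h import *
im,W=cloud('scene','sc3');cloud('wrist','w3')
a=np.load('pics/w3.npz')['im'][:,:];b=im[170:290,190:340]
o=np.hstack([cv2.resize(a,(440,330)),cv2.resize(b,(360,330))]);cv2.imwrite('pics/c3.png',o[:,:,::-1])
m=(W[...,2]>15)&(W[...,2]<70)&(np.hypot(W[...,0]-495,W[...,1])<28)
P=W[m];print(len(P),P.min(0) if len(P) else 0)
E
python3 go.py 500.5 -0.3 69 186.2
```

```text
104 [468.35929053 -27.2243302   15.01430045]
t 24.03 pos [501.3   2.5  83. ] xang -173.6 q7 0.87
shift cm [ 0.116 -0.266  1.4  ] rot deg [-0.01  0.1   0.2 ]
F [ 0.22  0.58 -0.75] T [ 0.086 -0.151 -0.01 ] open 38.4
```

View pics/c3.png

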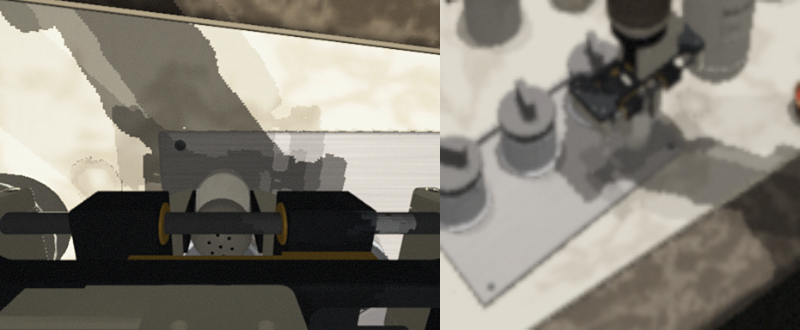

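Call:
send_rows([
  [[0.05, -0.25, 0], [0, 0, 0], 255],
  [[0, 0, 0.5], [0, 0, 0], 255],
  [[0, 0, 0.4], [0, 0, 0], 255],
  [[0, 0, 0.3], [0, 0, 0], 255],
  [[0, 0, 0], [0, 0, 0], 255],
  [[0, 0, 0], [0, 0, 0], 255],
])

```text
t: 24.53
tool_pos: [500.3, -1.0, 69.7]
orientation: [[-0.994, -0.11, -0.0], [-0.11, 0.994, -0.0], [0.0, -0.0, -1.0]]
contact_force: [-0.1, -0.1, -1.3]
opening: 38.5
```

```bash
python3 go.py 500.5 -0.3 69 186.2
```

```text
t 24.53 pos [500.3  -1.   69.7] xang -173.67 q7 0.85
shift cm [-0.024  0.07   0.072] rot deg [-0.02 -0.01  0.13]
F [-0.14 -0.07 -1.3 ] T [ 0.06  -0.157 -0.05 ] open 38.5
```

Call:
send_rows([
  [[0, 0, 0.1], [0, 0, 0], 255],
  [[0, 0, 0.1], [0, 0, 0], 255],
  [[0, 0, 0], [0, 0, 0], 255],
])

```text
t: 24.78
tool_pos: [501.0, -0.8, 68.8]
orientation: [[-0.994, -0.11, 0.001], [-0.11, 0.994, -0.001], [-0.001, -0.001, -1.0]]
contact_force: [-2.0, -1.8, 9.8]
opening: 39.0
```

```bash
python3 go.py 500.5 -0.3 69 186.2
```

```text
t 24.78 pos [501.   -0.8  68.8] xang -173.66 q7 0.85
shift cm [ 0.041  0.057 -0.021] rot deg [-0.07  0.07  0.14]
F [-2.03 -1.83  9.84] T [-0.14   0.43   0.006] open 39.0
```

Call:
send_rows([
  [[0, 0, 0.1], [0, 0, 0], 255],
  [[0, 0, 0], [0, 0, 0], 255],
  [[0, 0, 0], [0, 0, 0], 255],
])

```text
t: 25.03
tool_pos: [501.1, -0.7, 68.6]
orientation: [[-0.994, -0.111, 0.002], [-0.111, 0.994, -0.002], [-0.002, -0.002, -1.0]]
contact_force: [-4.9, -2.3, 23.6]
opening: 39.1
```

```bash
python3 go.py 500.5 -0.3 69 186.2
```

```text
t 25.03 pos [501.1  -0.7  68.6] xang -173.65 q7 0.85
shift cm [ 0.056  0.051 -0.036] rot deg [-0.11  0.11  0.14]
F [-4.92 -2.31 23.6 ] T [-0.491  1.181 -0.03 ] open 39.1
```

The shaker is seated on the ledge. I'll ease the pressure, open the jaws gently and rise.

Call:
send_rows([
  [[0, 0, -0.1], [0, 0, 0], 255],
  [[0, 0, -0.1], [0, 0, 0], 255],
  [[0, 0, 0], [0, 0, 0], 255],
  [[0, 0, 0], [0, 0, 0], 140],
  [[0, 0, 0], [0, 0, 0], 120],
  [[0, 0, 0], [0, 0, 0], 100],
  [[0, 0, 0], [0, 0, 0], 60],
  [[0, 0, 0], [0, 0, 0], 60],
  [[0, 0, 0], [0, 0, 0], 60],
  [[0, 0, 0], [0, 0, 0], 60],
])

```text
t: 25.87
tool_pos: [500.5, -1.0, 68.9]
orientation: [[-0.994, -0.11, 0.0], [-0.11, 0.994, -0.0], [-0.0, -0.0, -1.0]]
contact_force: [-0.4, -0.2, 0.1]
opening: 70.0
```

Call:
send_rows([
  [[0, 0, -2], [0, 0, 0], 60],
  [[0, 0, -3], [0, 0, 0], 60],
  [[0, 0, -3], [0, 0, 0], 60],
  [[0, 0, -4], [0, 0, 0], 60],
  [[0, 0, -4], [0, 0, 0], 60],
  [[0, 4, -1], [0, 0, 0], 60],
  [[0, 4, 0], [0, 0, 0], 60],
  [[0, 4, 0], [0, 0, 0], 60],
  [[0, 4, 0], [0, 0, 0], 60],
  [[0, 4, 0], [0, 0, 0], 60],
  [[0, 0, 0], [0, 0, 0], 60],
])

```text
t: 26.78
tool_pos: [475.3, 207.3, 240.2]
orientation: [[-0.993, -0.122, 0.002], [-0.122, 0.993, 0.005], [-0.002, 0.005, -1.0]]
contact_force: [0.0, -0.3, 0.6]
opening: 69.8
```

```bash
python3 - <<'E'
from h import *
im,W=cloud('scene','sc4');cloud('wrist','w4');cloud('side','sd4')
b=im[160:310,140:360];a=np.load('pics/sd4.npz')['im'][150:350,180:380]
o=np.hstack([cv2.resize(b,(450,330)),cv2.resize(a,(330,330))]);cv2.imwrite('pics/c4.png',o[:,:,::-1])
m=(W[...,2]>25)&(W[...,2]<110)&(np.hypot(W[...,0]-500,W[...,1])<40)
P=W[m];print(len(P),P.min(0),P.max(0));T=P[P[:,2]>96];print(T.mean(0),cv2.minEnclosingCircle(T[:,:2].astype(np.float32)))
import fit;fit.bars(W)
E
python3 fit.py w4; python3 go.py 500 0 200 186.2
```

```text
211 [477.8306376  -18.48972059  25.52603846] [510.89531947  20.66261189 103.77174874]
[496.56703011  -1.93685036  99.56604929] ((497.3494567871094, -1.51205575466156), 14.083359718322754)
58 c [565.2 258.6] size [45.5 16.1] dir deg 42.3 ztop 126.2
399 c [565.5 256.6] size [41.4 14.2] dir deg 40.3 ztop 126.4
58 c [591.7 135.3] size [ 6.  18.3] dir deg 170.7 ztop 126.1
disc 499.2 -3.0 r 17.1
disc 534.9 246.9 r 26.0
disc 600.6 152.5 r 27.6
disc 590.4 242.9 r 27.8
disc 579.4 278.4 r 17.6
rack ((515.929443359375, 125.7520980834961), (151.12579345703125, 359.8836364746094), 6.2805562019348145)
t 26.93 pos [478.1 198.2 238.7] xang -173.55 q7 0.7
shift cm [  0.048 -19.937   3.888] rot deg [-0.06  0.    0.25]
F [-0.19 -0.84 -0.69] T [ 0.021 -0.169  0.039] open 70.2
```

View pics/c4.png

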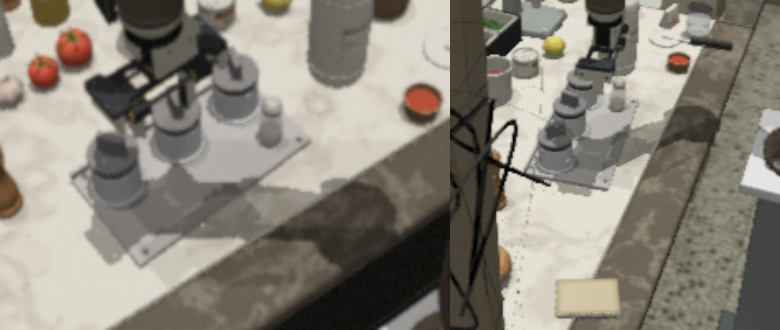

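The shaker stands upright in front of the right canister, at about (265,125) in the left half of the crop. I'll take one more look from above to check the right cap's bar angle.

Call:
send_rows([
  [[0, 0, -4], [0, 0, 0], 60],
  [[0, 0, -4], [0, 0, 0], 60],
  [[0, 0, -4], [0, 0, 0], 60],
  [[0, 0, -4], [0, 0, 0], 60],
  [[0, -4, 0], [0, 0, 0], 60],
  [[-3, -2.5, 0], [0, 0, 0], 60],
  [[-3, -2.5, 0], [0, 0, 0], 60],
  [[-3, -2.5, 0], [0, 0, 0], 60],
  [[0, 0, 0], [0, 0, 0], 60],
  [[0, 0, 0], [0, 0, 0], 60],
])

```text
t: 27.77
tool_pos: [582.3, 89.0, 397.3]
orientation: [[-0.995, -0.103, -0.002], [-0.103, 0.995, -0.001], [0.002, -0.0, -1.0]]
contact_force: [-0.7, 0.5, 0.1]
opening: 70.4
```

```bash
python3 - <<'E'
from h import *
im,W=cloud('wrist','w5')
m=(W[...,2]>96)&(W[...,2]<110)&(np.hypot(W[...,0]-500,W[...,1])<40)
T=W[m];print('shaker',len(T),cv2.minEnclosingCircle(T[:,:2].astype(np.float32)) if len(T) else 0)
E
python3 fit.py w5; python3 go.py 500 0 200 186.2|head -1
```

```text
shaker 261 ((499.8258361816406, -3.686614990234375), 13.826797485351562)
275 c [593.3   8.3] size [14.3 45.1] dir deg 164.5 ztop 126.5
276 c [579.9 132.4] size [14.2 45.8] dir deg 170.6 ztop 126.3
284 c [565.9 256.1] size [45.3 14.2] dir deg 40.1 ztop 126.3
disc 499.5 -4.1 r 17.2
disc 593.6 8.3 r 42.0
disc 579.5 132.4 r 41.7
disc 565.7 256.4 r 42.2
rack ((537.8541259765625, 127.47215270996094), (195.65524291992188, 359.634033203125), 6.287369251251221)
t 27.82 pos [580.9  91.2 398. ] xang -173.89 q7 1.05
```

View pics/w5.png

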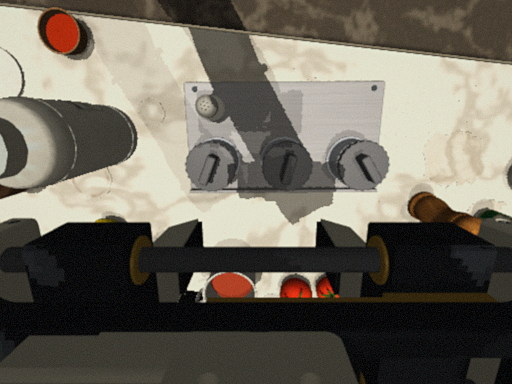

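```bash
python3 -c "
from h import *
print(ctrl.sign_off())"
```

```text
the job is handed in; nothing more can be done
None
```

The loose cap was the right-hand one (smallest y, seen from the robot). It is now screwed snug, the salt shaker stands in front of it, and I handed the job in at about 28 s of the 67 s allowed.

**Feeling the caps:** The middle cap built up 0.28 N m over 7° and the left one 0.20 N m over 5°, so both are tight. I unwound both afterwards. The right cap gave almost no torque after 5° and turned freely to about 47°.

**Tightening:** I stopped the right cap with the torque sensor showing about 0.28 N m, then opened the jaws without turning back. It sprang back about 7° on release, which the gasket stiffness puts at about 0.3 N m. That is above the 0.2 N m needed and well under the 0.45 N m limit.

**Last check, from the wrist camera:**
- **Shaker:** It is upright on the ledge, about 94 mm in front of the right canister's axis and 2 mm to the side.
- **Other caps:** The middle and left bars are within 1.3° of where they started.
- **Arm:** It was clear of everything.

**Less certain points:**
- The torque readings scattered by about 0.03–0.04 N m.
- The shaker tapers, so I gripped it about 8 mm above its middle, and it was pressed onto the ledge with about 24 N for a moment before release.
- I checked the bystander objects only by eye in the pictures, and none looked disturbed.

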